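Hold a bread roll in the tongs over the drip dish

ROBOT

A 6-joint arm with a two-finger parallel gripper is mounted at the origin on a cart in front of the work surface, level with it; the furniture and walls round the work are solid. World frame = base frame: x ahead of the robot, y to its left, z up, the work surface at z = 0. Lengths are in m, angles in rad, forces in N, time in s.
With the tool pointing down it reaches from about 0.3 to 0.875 m from the base axis. Payload 6.4 kg.
Tool frame: the origin (TCP) lies between the finger pads; the fingertips stand ctrl.tip_extent ahead of it and the grasp point (between the pads) is the TCP (ctrl.tip_extent is the distance from the TCP to the fingertips, in m); z points along the fingers, y is the line along which they close (so a half turn about z gives the same grasp; the last joint's range is limited). The gripper opens to 85 mm and grips with 20 to 120 N. Pads are 22 mm wide; open, the fingers measure 114 mm over their backs; the gripper's body (76 mm by 85 mm) begins 54 mm behind the grasp point. The pads swing forward as they close: fully open they stand 13 mm farther back than shut.
Start: joints at [-1.503, 0.181, 1.607, -0, 1.354, -0.206], TCP at [0.155, -0.554, 0.25] pointing down, gripper open.
Joint ranges: [-2.99, 2.99], [-0.89, 2.07], [0.3, 2.58], [-1.14, 4.28], [0, 2.63], [-3.12, 3.12]. Speed limits (rad/s): [2.57, 2.57, 3.01, 3.14, 3.14, 3.14].

INTERFACE

Orientations are given as a unit quaternion [w, x, y, z].
In Python, from bench import ctrl gives the robot as it stands.
- The arm moves only by the tool send_rows, never from a script. Its arguments are lists of equal length, an entry for each row: "dr": the turn, a rotation vector about the tool's x, y, z in units of 6 degrees (1.0 is 6 degrees), a list of three; "xyz": the shift along the tool's x, y, z in cm, a list of three; "jaw": the opening in per cent of the stroke, from 0 (shut) to 100 (fully open). In form: {"dr": [[wx, wy, wz], ...], "xyz": [[dx, dy, dz], ...], "jaw": [jaw, ...]}. A call has exactly 8 rows; each row is the pose to reach, as a shift and turn from the pose commanded when the call began, along the tool's axes at that moment; what a row does not reach only later rows make up. A row lasts 1/8 s, in which the tool goes at most 62.5 mm and 10.7 degrees, less where a joint would pass 70% of its speed; a pose out of reach is approached as far as the arm can. A call with a gripper value outside its range is refused whole. The fingers move at their own pace and stop on an object; the grip force is fixed at half the most. Time passes only in rows, so rows that repeat a pose let the fingers close, or fill a call up. It gives the time, the measured TCP pose, the force, the opening and the grip force at its end, in the units of the state.
- ctrl.get_obs(): the state, without advancing time (a new reading comes with each control period).
- ctrl.camera(name): name is "scene" or "top"; returns the picture (384x512x3 uint8, red, green, blue); there is no depth.
- ctrl.calibration(name): a dict with "camera_matrix" (3x3 intrinsics, pixels), "D" ([k1, k2, p1, p2, k3] as OpenCV has them; the pictures are not rectified), "world_from_camera" (4x4, takes a point from camera to world coordinates). Camera axes: x right, y up, looking along -z (the intrinsics and any distortion apply to the point x, -y, -z); pixel columns grow to the right and rows downward; lengths in m; the calibration is good to about 2 mm. A picture is of the moment at which its call begins. calibration takes no time and is no camera call.
- ctrl.hand_in(): hands the job in; it is judged then, once.
The state is a dict: "time_s": time; "q": joint angles; "dq": joint speeds; "joint_efforts": joint torques, N m; "eef_pos": TCP position; "eef_rot": TCP orientation; "wrist_force": force on the tool from outside, world axes, zero at the start; "torque": the same for the moment, N m; "opening": opening from 0.0 (shut) to 1.0 (fully open); "grasp_force": force on a finger pad.
Only numpy, scipy, OpenCV 4.12 (cv2) and the standard library are available. Lean on these libraries where they do the work, as an engineer would, in place of code of your own. Each camera call takes 0.05 s, during which the arm holds its last target. There are 200 camera calls.

TASK

I want to brush the round bread roll with butter. Set the small ceramic dish flat and square into its recess in the serving board (put it down, do not drop it) and let go of it, then pick up the sprung kitchen tongs, close them on the round roll and hold the roll about a hand's width above the middle of the dish; finish while still holding it there in the tongs. Touch the roll with nothing but the tongs, and leave the long roll and everything else where it is.

Things in the scene. Friction and masses are not known exactly. Their poses are not given: they have to be found in the camera images.
- serving_board: fixed oblong wooden serving board, 190 (x) x 380 (y) x 22 mm, top face 22 mm above the worktop; both rolls lie on the left part (+y), the recess is near its right end (-y). Origin: centre of its underside; y is its long axis, z up. Beware: a wall cabinet hangs over the back of the worktop (front at world x = 0.60 m, underside 0.45 m up, y > -0.26 m): keep the wrist low or close in near it
- pocket (a point): centre of the floor of the rectangular recess in the serving board. The recess is 124 mm along the board's x, 68 mm along the board's y and 9 mm deep, so the dish has 2 mm of play on each side; same axes as the board
- dish: loose open rectangular white ceramic dish, 120 (x) x 64 (y) x 24 mm high, walls 6 mm, floor 7 mm, about 160 g; seated, it stands 15 mm proud of the board; can be gripped across its 64 mm width. Origin: centre of its underside; x is its long axis, z up. Starts upright on the worktop to the right of the board
- tongs: loose steel kitchen tongs, 92 g, balanced at the origin, 226 mm long, lying on edge so the arms move level with the worktop. Origin: on the worktop midway between the two black grips (50 mm long, 22 mm high, 66 mm apart outside when open). x points from hinge (x=-100 mm) to jaws (centred at x=+80, ends +100, 26 mm high); arms close symmetrically along y; z up. May have swapped places with the dish
- tongs_left (a joint): closing angle of each arm, rad: 0 open (where a spring keeps it), 0.13 jaws on the round roll, 0.23 shut on nothing; grips come together 0.2 m per rad. Spring force on each grip: 5 N open, 6 N squeezed to 60 mm (grip faces then parallel), 9 N at 40 mm (jaws on the roll); grip force beyond that reaches the roll times 0.55.
- jaw_left (a point): middle of the inner face of the left (+y) jaw, 13 mm above the lower edge of the tongs; each jaw is a shallow V, 40 mm long and 26 mm high, that fits round the roll. Open, the jaws are 82 mm apart inside at their rear ends and 93 at the tips; with the grips squeezed to 60 mm, 73 and 81 mm
- jaw_right (a point): the same for the right (-y) jaw
- roll_round: loose round bread roll, 52 mm in diameter (widest 14 to 20 mm above its underside), 42 mm high, about 40 g, with a cross cut in its top. Origin: centre of its underside; z up. Stands on the board, either nearest to the recess or further left; it and the long roll may have changed places
- roll_center (a point): centre of the round roll, 20 mm above its underside
- roll_long: loose long bread roll, 100 (x) x 43 (y) x 43 mm, lying on the board about 115 mm beside the round one; a bystander. Origin: centre of its underside
- jam_jar: jam jar, 68 mm across, 84 mm high, at the back; a bystander. Origin: centre of its underside
- egg_timer: egg timer, 64 mm across, 46 mm high, at the back; a bystander. Origin: centre of its underside
- lemon: lemon, 71 x 53 x 51 mm, at the back right; a bystander
- butter_pot: small white ceramic pot, 72 mm across, 40 mm high, at the back; a bystander. Origin: centre of its underside
There are look-alikes about, which are no part of the job. What is shaped like the roll_round but green or pink is not meant.

How it is judged:
By the outcome, as a careful person would: the job done as asked, in the order asked, and still so for the second after the job is handed in, while the arm keeps its last pose, push and grip.
It also fails if it takes over 72 s, if anything falls off the work surface, if the arm or the gripper's body presses on something with over 40 N, if the wrist force passes 120 N, or if a joint passes its speed limit or range.

## Working session

There is one attempt and no reset: what is moved stays moved. The work goes in short steps, Python scripts to look and compute and a tool call to move; the robot and the scene stay as the last step left them, time stands still between calls to the robot, and variables do not carry over. Pictures are saved under pics/ and viewed, at most 10 in all, crops included, and the job is handed in when it is done.

Besides the shell and the picture viewer there is one more tool, called after "Request:" as name(argument=value, ...) on one line, values as JSON. send_rows: Moves the arm, as the interface text tells. Its arguments: {"type":"object","properties":{"dr":{"type":"array","items":{"type":"array","items":{"type":"number"}}},"xyz":{"type":"array","items":{"type":"array","items":{"type":"number"}}},"jaw":{"type":"array","items":{"type":"number"}}},"required":["dr","xyz","jaw"]}

```bash
ls; mkdir -p pics
python3 - <<'E'
from bench import ctrl
import cv2,numpy as np
for n in("scene","top"):
    im=ctrl.camera(n); cv2.imwrite(f"pics/{n}0.png",im[:,:,::-1])
    c=ctrl.calibration(n); print(n,np.round(c["camera_matrix"],1).tolist(),c["D"],np.round(c["world_from_camera"],3).tolist())
print(ctrl.get_obs(),ctrl.tip_extent)
E
```

```text
pics
scene [[454.2, 0.0, 256.4], [0.0, 454.2, 188.3], [0.0, 0.0, 1.0]] [-0.01241668  0.          0.          0.          0.        ] [[-0.737, 0.424, -0.526, -0.315], [-0.676, -0.446, 0.587, 0.979], [0.014, 0.788, 0.615, 1.083], [0.0, 0.0, 0.0, 1.0]]
top [[375.0, 0.0, 251.6], [0.0, 375.0, 189.6], [0.0, 0.0, 1.0]] [0.02488441 0.         0.         0.         0.        ] [[0.017, 0.993, -0.115, 0.389], [-0.999, 0.013, -0.029, -0.027], [-0.027, 0.115, 0.993, 1.171], [0.0, 0.0, 0.0, 1.0]]
{'time_s': 0.1, 'q': array([-1.50330966e+00,  1.81446326e-01,  1.60790248e+00,  5.09573165e-06,
        1.35380509e+00, -2.06291135e-01]), 'dq': array([-0.00027759, -0.00202835, -0.00329383, -0.00041519,  0.00123601,
        0.001564  ]), 'joint_efforts': array([ 1.91768545e-04, -4.45881200e+01, -3.52236485e+01, -3.86706224e-04,
        4.14438400e-03, -1.21193449e-05]), 'eef_pos': array([ 0.15545427, -0.55310534,  0.24948838]), 'eef_rot': array([-7.78570304e-04,  9.90645109e-01,  1.36461196e-01,  5.66151344e-05]), 'wrist_force': array([-0.67929381, -0.06520433,  0.03548756]), 'torque': array([-0.00144663,  0.00878415, -0.01738433]), 'grasp_force': 0.0, 'opening': 1.0013225635267484} 0.019
```

View pics/top0.png

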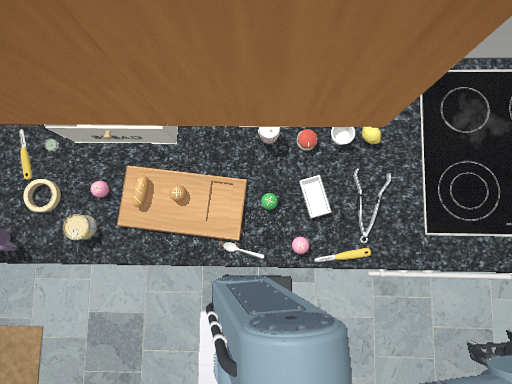

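View pics/scene0.png

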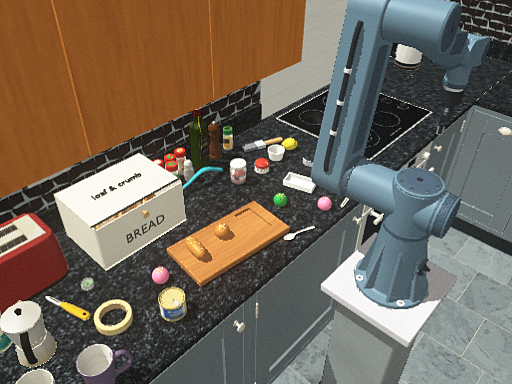

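The top view shows the board around (183,202), with the round roll at (178,194), the long roll at (140,191) and the recess near (222,200). The dish is at (315,197). The tongs have their hinge at (364,239) and jaws around (357,175) and (389,178). Next I'll measure from an enlargement.

```bash
cat > h.py <<'E'
from bench import ctrl
import cv2,numpy as np
from scipy.spatial.transform import Rotation as R
def world(n,px,z):
    c=ctrl.calibration(n);T=np.array(c["world_from_camera"])
    u=cv2.undistortPoints(np.array(px,float).reshape(-1,1,2),np.array(c["camera_matrix"]),np.array(c["D"]))[:,0]
    d=np.c_[u[:,0],-u[:,1],-np.ones(len(u))]@T[:3,:3].T
    return T[:3,3]+d*((z-T[2,3])/d[:,2:])
def pix(n,p):
    c=ctrl.calibration(n);T=np.array(c["world_from_camera"])
    q=(np.atleast_2d(p)-T[:3,3])@T[:3,:3]
    return cv2.projectPoints(q*[1,-1,-1],np.zeros(3),np.zeros(3),np.array(c["camera_matrix"]),np.array(c["D"]))[0][:,0]
def crop(n,name,x0,y0,w,h,s):
    im=ctrl.camera(n)[y0:y0+h,x0:x0+w,::-1]
    cv2.imwrite(name,cv2.resize(im,None,fx=s,fy=s,interpolation=cv2.INTER_CUBIC))
def pose():
    o=ctrl.get_obs();q=o["eef_rot"];return o,np.array(o["eef_pos"]),R.from_quat([*q[1:],q[0]])
def goal(x,y,z,yaw):
    "tool down, tool-y (closing line) at world angle yaw deg (mod 180, nearest turn); prints shift cm, turn /6deg"
    o,p,r=pose()
    best=None
    for k in(0,180):
        a=np.radians(yaw+k); Y=np.array([np.cos(a),np.sin(a),0]);Z=np.array([0,0,-1.]);
        t=R.from_matrix(np.c_[np.cross(Y,Z),Y,Z]);w=(r.inv()*t).as_rotvec()
        if best is None or np.linalg.norm(w)<np.linalg.norm(best):best=w
    print("dr",np.round(np.degrees(best)/6,2),"xyz",np.round(r.inv().apply(np.array([x,y,z])-p)*100,2),"q",np.round(o["q"],2),"pos",np.round(p,4))
E
python3 - <<'E'
from h import *
im=ctrl.camera("top"); g=im.astype(int)
m=((g.min(2)>150)&(g.max(2)-g.min(2)<40)).astype(np.uint8); m[:170]=0;m[225:]=0;m[:,:295]=0;m[:,335:]=0
c=max(cv2.findContours(m,0,1)[0],key=cv2.contourArea);r=cv2.minAreaRect(c);b=cv2.boxPoints(r)
w=world("top",b,.02);print("dish",r,np.round(w,3).tolist(),w.mean(0),[np.linalg.norm(w[i]-w[i-1]) for i in range(2)])
m=((g[...,0]-g[...,2]>45)).astype(np.uint8); m[:155]=0;m[250:]=0;m[:,:112]=0;m[:,252:]=0
c=max(cv2.findContours(m,0,1)[0],key=cv2.contourArea);r=cv2.minAreaRect(c);b=cv2.boxPoints(r)
w=world("top",b,.022);print("board",r,np.round(w,3).tolist(),w.mean(0),[np.linalg.norm(w[i]-w[i-1]) for i in range(2)])
crop("top","pics/a.png",112,155,145,95,5.5)
crop("top","pics/b.png",290,155,120,100,6)
E
```

```text
dish ((314.7575988769531, 195.8831787109375), (39.55999755859375, 21.999998092651367), 73.73979187011719) [[0.554, -0.138, 0.02], [0.574, -0.203, 0.02], [0.457, -0.236, 0.02], [0.437, -0.172, 0.02]] [ 0.50548474 -0.18738655  0.02      ] [np.float64(0.12138997571386935), np.float64(0.0679541908231975)]
board ((181.53964233398438, 202.17440795898438), (123.583251953125, 61.69235610961914), 6.940983295440674) [[0.406, 0.42, 0.022], [0.597, 0.408, 0.022], [0.554, 0.023, 0.022], [0.366, 0.042, 0.022]] [0.48070703 0.22325325 0.022     ] [np.float64(0.38031500045173494), np.float64(0.1915413915229783)]
```

View pics/a.png

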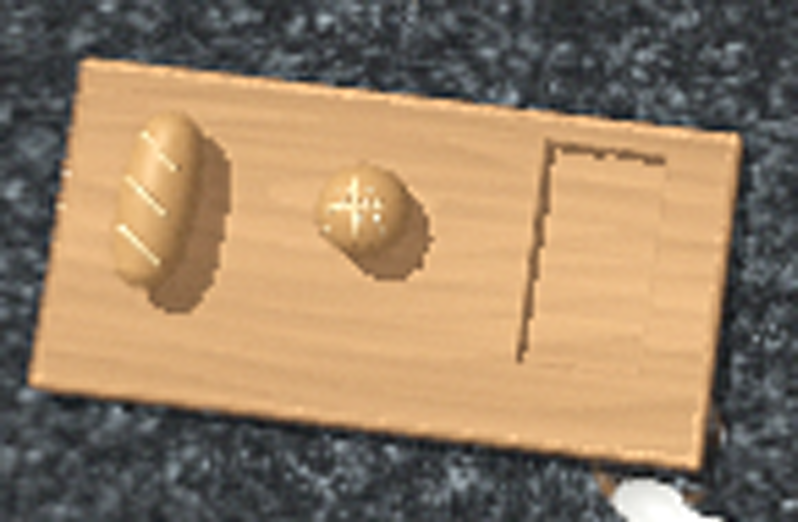

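View pics/b.png

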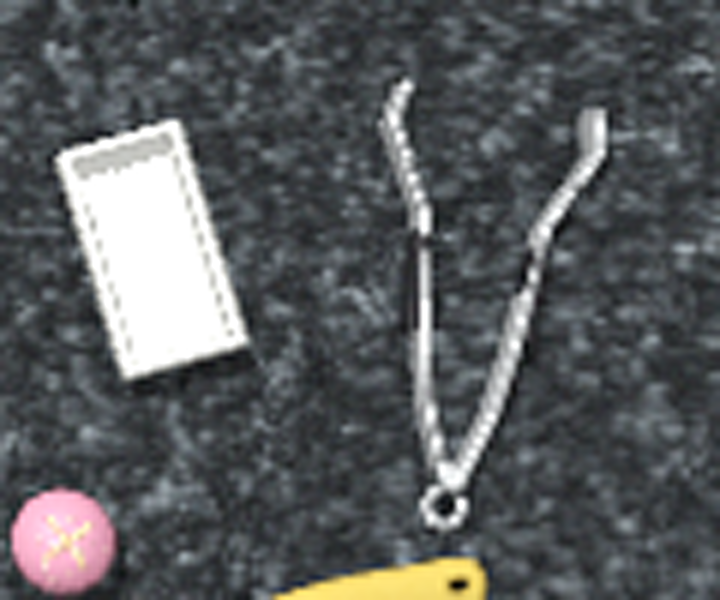

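The enlargements give these points, all in crop pixels:
- **Board:** corners (82,60), (742,135), (700,468), (32,385).
- **Recess:** left edge (549,142) to (521,361), right edge near (665,160).
- **Round roll:** centred near (363,208).
- **Dish:** corners (55,157), (182,120), (250,345), (128,380).
- **Tongs:** ring (443,507), jaw tips (405,85) and (593,110).

```bash
cat >> h.py <<'E'
def cw(n,pts,x0,y0,s,z): return world(n,(np.array(pts,float)+.5)/s-.5+[x0,y0],z)
E
python3 - <<'E'
from h import *
np.set_printoptions(precision=4,suppress=True)
A=lambda p,z:cw("top",p,112,155,5.5,z); B=lambda p,z:cw("top",p,290,155,6,z)
b=A([(82,60),(742,135),(700,468),(32,385)],.022); print(b[:,:2].tolist(),b.mean(0),[np.linalg.norm(b[i]-b[i-1])for i in range(4)])
e=b[0]+b[3]-b[1]-b[2]; yaw=np.degrees(np.arctan2(e[1],e[0]))-90; print("board yaw",yaw)
e=b[0]+b[1]-b[2]-b[3];print("x-axis",np.degrees(np.arctan2(e[1],e[0])))
r=A([(549,142),(665,156),(521,361),(640,372)],.022);print("recess",r[:,:2].tolist())
c=b.mean(0);Rm=R.from_euler('z',yaw,degrees=True); print("recess in board",Rm.inv().apply(r-c))
print("roll",A([(363,208)],.04),Rm.inv().apply(A([(363,208)],.04)-c))
d=B([(55,157),(182,120),(250,345),(128,380)],.024);print("dish",d.mean(0),[np.linalg.norm(d[i]-d[i-1])for i in range(4)])
e=d[0]+d[1]-d[2]-d[3];print("yaw",np.degrees(np.arctan2(e[1],e[0])))
t=B([(443,507),(455,478),(405,85),(593,110),(425,240),(537,245)],.022);print("tongs",t[:,:2].tolist())
E
```

```text
[[0.5923261687169805, 0.399685009804915], [0.5540973638976734, 0.02306092463689983], [0.3678336354231563, 0.042909211197553004], [0.40785059347838154, 0.4175092027260399]] [0.4805 0.2208 0.022 ] [np.float64(0.18533466948442612), np.float64(0.3785592992472342), np.float64(0.18731826132180077), np.float64(0.37673135067994556)]
board yaw -5.946354126542062
x-axis -5.802165123380841
recess [[0.5487123092331261, 0.13198664354343573], [0.5416006183069116, 0.06623894376444205], [0.42526406611234263, 0.1440455539734757], [0.42018425304121004, 0.07743277398656398]]
recess in board [[ 0.077  -0.0813  0.    ]
 [ 0.0768 -0.1474  0.    ]
 [-0.047  -0.0821  0.    ]
 [-0.0452 -0.1488  0.    ]]
roll [[0.5079 0.2318 0.04  ]] [[0.0261 0.0138 0.018 ]]
dish [ 0.5037 -0.1882  0.024 ] [np.float64(0.11947915610058775), np.float64(0.06784489999430832), np.float64(0.11972304772339136), np.float64(0.06427188308645038)]
yaw 17.217650526400856
tongs [[0.3763714419026951, -0.33228767792827285], [0.39091774680430286, -0.3385159657109802], [0.5906338531362862, -0.3168663551841746], [0.5787529389173904, -0.41148022332368567], [0.5108549134439111, -0.32571521968367234], [0.509094051171292, -0.38181687358201977]]
```

Run:
```python
from h import *
goal(.5045,-.188,.10,106.8)
```

```text
dr [-0.01 -0.   -0.19] xyz [ 43.48 -25.72  15.02] q [-1.5   0.18  1.61  0.    1.35 -0.21] pos [ 0.1555 -0.5533  0.2498]
```

Request:
send_rows(dr=[[0,0,0],[0,0,0],[0,0,-0.1],[0,0,-0.1],[0,0,-0.2],[0,0,-0.2],[0,0,-0.2],[0,0,-0.2]], xyz=[[3,-1.8,0],[8,-4.8,1],[14,-8.3,2],[19,-11.2,3],[24,-14.2,5],[29,-17.2,7],[34,-20.2,9],[39,-23,11]], jaw=[100,100,100,100,100,100,100,100])

```text
time_s: 1.25
eef_pos: [0.47, -0.2252, 0.1399]
eef_rot: [0.0, 0.989, 0.147, 0.0]
wrist_force: [0.8, -0.8, -0.5]
opening: 0.999
grasp_force: 0.0
```

Run:
```python
from h import *
goal(.5045,-.188,.08,106.8)
print(ctrl.tip_extent)
```

```text
dr [ 0.01 -0.    0.01] xyz [ 4.38 -2.56  5.99] q [-0.67  0.19  1.84 -0.    1.11  0.6 ] pos [ 0.47   -0.2252  0.1399]
0.019
```

Request:
send_rows(dr=[[0,0,0],[0,0,0],[0,0,0],[0,0,0],[0,0,0],[0,0,0],[0,0,0],[0,0,0]], xyz=[[2.2,-1.3,1],[4.4,-2.6,2.5],[4.4,-2.6,5],[4.4,-2.6,7.5],[4.4,-2.6,9.2],[4.4,-2.6,10.4],[4.4,-2.6,10.9],[4.4,-2.6,10.9]], jaw=[100,100,100,100,100,100,100,100])

```text
time_s: 2.25
eef_pos: [0.5034, -0.1892, 0.0314]
eef_rot: [0.0, 0.989, 0.147, 0.0]
wrist_force: [-0.4, 0.4, -1.5]
opening: 1.002
grasp_force: 0.0
```

Run:
```python
from h import *
goal(.5045,-.188,.031,106.8)
u,v=pix("scene",[.5045,-.188,.03])[0].astype(int); print(u,v)
crop("scene","pics/c.png",u-50,v-40,100,75,7)
```

```text
dr [ 0.   -0.    0.01] xyz [ 0.14 -0.09  0.04] q [-0.58  0.41  1.83  0.    0.91  0.7 ] pos [ 0.5034 -0.1892  0.0314]
300 178
```

View pics/c.png

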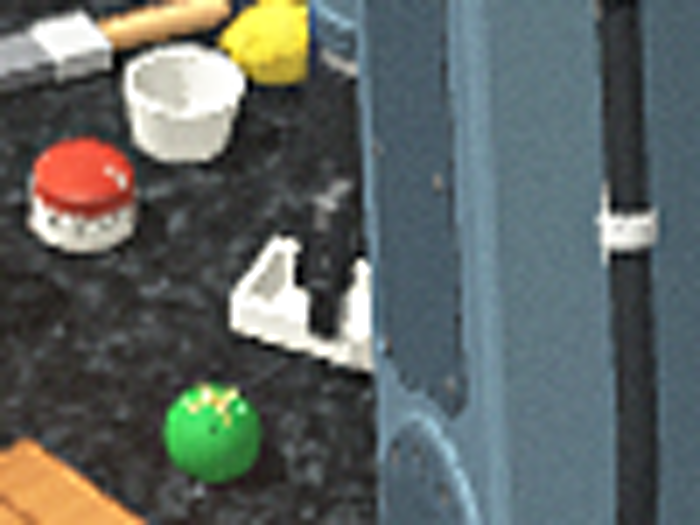

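The near finger is outside the near wall of the dish, at (325,250–335) in the crop, and nothing is touching. I'll close on the dish now.

Request:
send_rows(dr=[[0,0,0],[0,0,0],[0,0,0],[0,0,0],[0,0,0],[0,0,0],[0,0,0],[0,0,0]], xyz=[[0,0,0],[0,0,0],[0,0,0],[0,0,0],[0,0,0],[0,0,0],[0,0,0],[0,0,0]], jaw=[90,85,80,75,72,70,60,60])

```text
time_s: 3.3
eef_pos: [0.5034, -0.189, 0.032]
eef_rot: [-0.0, 0.989, 0.147, 0.0]
wrist_force: [-2.0, 2.4, 6.9]
opening: 0.726
grasp_force: 63.6
```

Run:
```python
from h import *
goal(.484,.105,.10,84.1)
```

```text
dr [-0.  -0.   3.8] xyz [  6.68 -28.7   -6.8 ] q [-0.58  0.4   1.83  0.    0.91  0.7 ] pos [ 0.5034 -0.189   0.032 ]
```

Request:
send_rows(dr=[[0,0,0],[0,0,0],[0,0,0],[0,0,0],[0,0,0],[0,0,0],[0,0,0],[0,0,0]], xyz=[[0,0,-0.3],[0,0,-1],[0,0,-2.5],[0,0,-4],[0,0,-5.5],[0,0,-6.5],[0,0,-7],[0,0,-7]], jaw=[60,60,60,60,60,60,60,60])

```text
time_s: 4.3
eef_pos: [0.5034, -0.1891, 0.1016]
eef_rot: [0.0, 0.989, 0.147, 0.0]
wrist_force: [-0.0, -0.1, -1.4]
opening: 0.721
grasp_force: 65.4
```

Run:
```python
from h import *
goal(.484,.105,.10,84.1)
```

```text
dr [ 0.  -0.   3.8] xyz [  6.68 -28.71   0.15] q [-0.58  0.28  1.81  0.    1.04  0.7 ] pos [ 0.5034 -0.1891  0.1016]
```

Request:
send_rows(dr=[[0,0,0.2],[0,0,0.8],[0,0,1.5],[0,0,2.2],[0,0,2.9],[0,0,3.5],[0,0,3.8],[0,0,3.8]], xyz=[[0.5,-2,0],[1.5,-6.5,0],[2.7,-11.5,0],[3.9,-17,0],[5.2,-22.5,0.2],[6.2,-26.5,0.2],[6.7,-28.7,0.2],[6.7,-28.7,0.2]], jaw=[60,60,60,60,60,60,60,60])

```text
time_s: 5.3
eef_pos: [0.4832, 0.1064, 0.0986]
eef_rot: [-0.0, 0.999, -0.05, -0.001]
wrist_force: [0.0, 0.0, -1.7]
opening: 0.721
grasp_force: 65.6
```

Run:
```python
from h import *
goal(.484,.105,.10,84.1)
def get(n,x0,y0,w,h,s):
    im=ctrl.camera(n)[y0:y0+h,x0:x0+w,::-1]
    return cv2.resize(im,None,fx=s,fy=s,interpolation=cv2.INTER_CUBIC)
u,v=pix("scene",[.484,.105,.08])[0].astype(int); a,b=pix("top",[.484,.105,.08])[0].astype(int);print(u,v,a,b)
cv2.imwrite("pics/d.png",np.vstack([get("scene",u-50,v-24,100,48,6),get("top",a-50,b-24,100,48,6)]))
```

```text
dr [-0.    0.01  0.03] xyz [ 0.09  0.13 -0.14] q [-0.02  0.2   1.92  0.    1.02  1.65] pos [0.4832 0.1064 0.0986]
252 206 217 199
```

View pics/d.png

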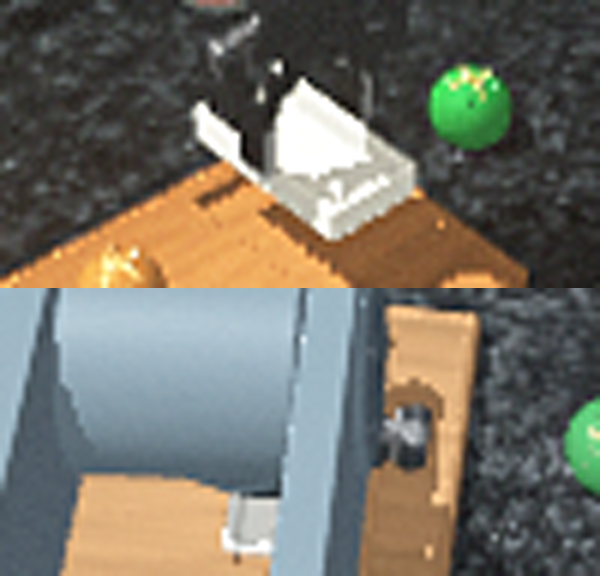

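Run:
```python
from h import *
np.set_printoptions(precision=4,suppress=True)
o,p,r=pose(); ax=r.apply([1,0,0]);ay=r.apply([0,1,0]); print(np.degrees(np.arctan2(ax[1],ax[0])),ay)
if ay[1]<0: ay=-ay
c=[];n=[]
for sx,sy in((1,1),(-1,-1),(1,-1),(-1,1)):
    for dz in(-.008,-.032): c.append(p+sx*.06*ax+sy*.032*ay+[0,0,dz])
q=(pix("scene",c)-[202,182]+.5)*6-.5; print(q)
pts=[(196,103),(415,163),(302,80)]
w=cw("scene",pts,202,182,6,p[2]-.008)
print((w-p)@np.array([ax,ay]).T, "bottom corner",(cw("scene",[(331,240)],202,182,6,p[2]-.032)-p)@np.array([ax,ay]).T)
m=(w[0]+w[1])/2-p; print("centre off tool x,y",m@ax,m@ay)
t=cw("top",[(222,260+288-288+0)],167,175,6,p[2]-.008); print("top lower-left corner",(cw("top",[(222,549-288)],167,175,6,p[2]-.008)-p)@np.array([ax,ay]).T)
```

```text
-5.846739377056857 [-0.1019 -0.9948  0.0004]
[[197.5003 105.5016]
 [198.1458 137.5666]
 [422.0908 161.3094]
 [420.5962 193.5906]
 [281.9668  60.3249]
 [281.8234  92.131 ]
 [336.8397 210.9002]
 [336.1483 243.4193]]
[[ 0.0623  0.0313]
 [-0.0584 -0.028 ]
 [ 0.0385 -0.0288]] bottom corner [[-0.056   0.0323]]
centre off tool x,y 0.001920072564198521 0.0016135201075466636
top lower-left corner [[-0.0582  0.0314]]
```

Run:
```python
from h import *
goal(.4815,.1053,.058,84.1)
im=cv2.imread("pics/scene0.png"); q=pix("scene",[.484,.105,.022])[0].astype(int);print(q)
x0,y0=q-[40,30]; s=8
im=cv2.resize(im[y0:y0+60,x0:x0+80],None,fx=s,fy=s,interpolation=cv2.INTER_CUBIC)
Rm=R.from_euler('z',-5.9,degrees=True).as_matrix()
P=[np.array([.484,.105,.022])+Rm@[a*.062,b*.034,0] for a,b in((1,1),(1,-1),(-1,-1),(-1,1))]
for p in (pix("scene",P)-[x0,y0]+.5)*s-.5: cv2.circle(im,tuple(map(int,p)),2,(255,0,0),-1); print(p)
cv2.imwrite("pics/e.png",im)
```

```text
dr [0.   0.01 0.01] xyz [-0.23 -0.03  4.09] q [-0.03  0.2   1.92 -0.    1.02  1.65] pos [0.4838 0.1047 0.0989]
[252 218]
[178.86464804 212.94647595]
[295.46293029 148.17603045]
[483.08491033 289.16651479]
[365.38359825 360.30567031]
```

View pics/e.png

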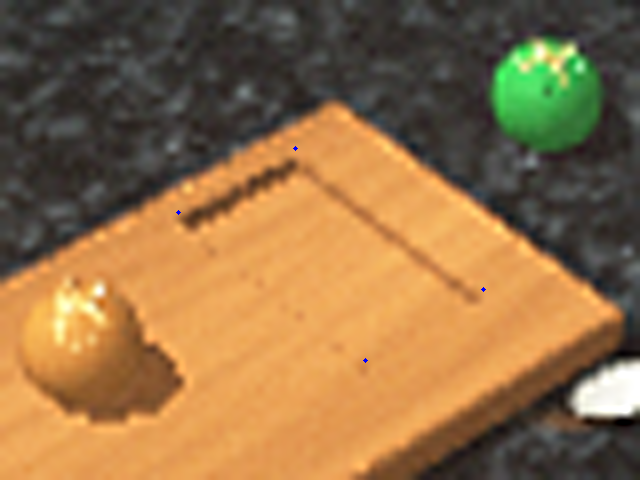

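The recess shows its far wall as a dark band from (180,217) to (297,160) and its −y edge from (300,165) to (478,300). That sits about 1 px lower than the top camera predicts. I'll check the bias between the two cameras using the board corners (335,100) and (622,318).

Run:
```python
from h import *
np.set_printoptions(precision=1,suppress=True)
q=np.array([252,218])-[40,30]
P=[[.5541,.0231,.022],[.3678,.0429,.022]]
print("pred",(pix("scene",P)-q+.5)*8-.5)
w=cw("scene",[(335,100),(622,318),(180,215),(297,159),(478,300),(363,367)],*q,8,.022)
a=np.radians(-5.9);ax=np.array([np.cos(a),np.sin(a),0]);ay=np.array([-ax[1],ax[0],0])
print("rel to top-cam pocket est, board axes mm:",((w-[.484,.105,.022])@np.array([ax,ay]).T)*1000)
wt=np.array(P);print(((wt-[.484,.105,.022])@np.array([ax,ay]).T)*1000)
# roll, round, in both cams
```

```text
pred [[338.8  94.1]
 [625.5 304.8]]
rel to top-cam pocket est, board axes mm: [[  76.1  -70.1]
 [-114.1  -66.7]
 [  60.6   34.5]
 [  55.8  -29.6]
 [ -65.6  -27.6]
 [ -64.4   37.5]]
[[  78.1  -74.3]
 [-109.2  -73.7]]
```

Run:
```python
from h import *
goal(.4802,.1066,.058,84.1)
```

```text
dr [0.   0.01 0.01] xyz [-0.37 -0.15  4.09] q [-0.03  0.2   1.92 -0.    1.02  1.65] pos [0.4838 0.1047 0.0989]
```

Request:
send_rows(dr=[[0,0,0],[0,0,0],[0,0,0],[0,0,0],[0,0,0],[0,0,0],[0,0,0],[0,0,0]], xyz=[[-0.2,-0.1,0.5],[-0.4,-0.2,1.5],[-0.4,-0.2,2.5],[-0.4,-0.2,3.2],[-0.4,-0.2,3.7],[-0.4,-0.2,4.0],[-0.4,-0.2,4.1],[-0.4,-0.2,4.1]], jaw=[60,60,60,60,60,60,60,60])

```text
time_s: 6.4
eef_pos: [0.4805, 0.1075, 0.0584]
eef_rot: [-0.0, 0.999, -0.052, 0.0]
wrist_force: [0.2, 0.4, -1.2]
opening: 0.722
grasp_force: 65.6
```

Run:
```python
from h import *
goal(.4802,.1066,.050,84.1)
```

```text
dr [-0. -0. -0.] xyz [-0.02  0.09  0.84] q [-0.02  0.27  1.94 -0.    0.93  1.65] pos [0.4805 0.1075 0.0584]
```

Now I'll lower in 1 mm steps toward z = 0.050 and watch the force. The board top should be met at about 0.054 if the dish is off the recess.

Request:
send_rows(dr=[[0,0,0],[0,0,0],[0,0,0],[0,0,0],[0,0,0],[0,0,0],[0,0,0],[0,0,0]], xyz=[[0,0.1,0.1],[0,0.1,0.2],[0,0.1,0.3],[0,0.1,0.4],[0,0.1,0.5],[0,0.1,0.6],[0,0.1,0.6],[0,0.1,0.6]], jaw=[60,60,60,60,60,60,60,60])

```text
time_s: 7.4
eef_pos: [0.4802, 0.1064, 0.0523]
eef_rot: [0.0, 0.999, -0.052, 0.0]
wrist_force: [1.1, -0.1, -1.8]
opening: 0.723
grasp_force: 65.6
```

Request:
send_rows(dr=[[0,0,0],[0,0,0],[0,0,0],[0,0,0],[0,0,0],[0,0,0],[0,0,0],[0,0,0]], xyz=[[0,0,0.1],[0,0,0.2],[0,0,0.3],[0,0,0.4],[0,0,0.4],[0,0,0.4],[0,0,0.4],[0,0,0.4]], jaw=[60,60,60,60,60,60,60,60])

```text
time_s: 8.4
eef_pos: [0.4802, 0.1064, 0.0483]
eef_rot: [0.0, 0.999, -0.052, 0.0]
wrist_force: [-0.3, -0.3, -0.2]
opening: 0.721
grasp_force: 65.6
```

Request:
send_rows(dr=[[0,0,0],[0,0,0],[0,0,0],[0,0,0],[0,0,0],[0,0,0],[0,0,0],[0,0,0]], xyz=[[0,0,0.1],[0,0,0.2],[0,0,0.3],[0,0,0.35],[0,0,0.4],[0,0,0.4],[0,0,0.4],[0,0,0.4]], jaw=[60,60,60,60,60,60,60,60])

```text
time_s: 9.4
eef_pos: [0.4801, 0.1065, 0.045]
eef_rot: [0.0, 0.999, -0.052, -0.0]
wrist_force: [-3.8, -0.6, 7.7]
opening: 0.723
grasp_force: 66.7
```

The contact height matches the recess floor exactly (0.045 = 0.013 + 0.032), so the dish is seated. I'll release it and retreat.

Request:
send_rows(dr=[[0,0,0],[0,0,0],[0,0,0],[0,0,0],[0,0,0],[0,0,0],[0,0,0],[0,0,0]], xyz=[[0,0,-0.05],[0,0,-0.05],[0,0,-0.05],[0,0,-0.05],[0,0,-0.05],[0,0,-0.5],[0,0,-2],[0,0,-5]], jaw=[75,80,90,100,100,100,100,100])

```text
time_s: 10.4
eef_pos: [0.4794, 0.1064, 0.0947]
eef_rot: [0.0, 0.999, -0.052, -0.001]
wrist_force: [1.4, -0.1, -0.1]
opening: 1.001
grasp_force: 0.0
```

Run:
```python
from h import *
o,p,r=pose();print(p,o["q"])
goal(.484,-.365,.20,90)
```

```text
[0.47938147 0.10642843 0.09473456] [-2.37990125e-02  2.03967833e-01  1.93233974e+00  2.37594899e-05
  1.00739303e+00  1.65027714e+00]
dr [ 0.    0.02 -0.99] xyz [  5.3   46.85 -10.53] q [-0.02  0.2   1.93  0.    1.01  1.65] pos [0.4794 0.1064 0.0947]
```

Run:
```python
from h import *
goal(.486,-.351,.09,82.2)
c=ctrl.calibration("top")
cv2.imwrite("pics/f_top.png",ctrl.camera("top")[:,:,::-1])
```

```text
dr [0.   0.02 0.31] xyz [ 5.38 45.43  0.47] q [-0.02  0.2   1.93  0.    1.01  1.65] pos [0.4794 0.1064 0.0947]
```

Request:
send_rows(dr=[[0,0,0],[0,0,0.1],[0,0,0.1],[0,0,0.2],[0,0,0.3],[0,0,0.3],[0,0,0.3],[0,0,0.3]], xyz=[[0.2,2,-2],[0.9,7,-3],[1.6,13,-3],[2.4,19,-3],[3.2,25,-3],[3.9,31,-3],[4.7,37,-2],[5.3,42,-1]], jaw=[100,100,100,100,100,100,100,100])

```text
time_s: 11.45
eef_pos: [0.4899, -0.3198, 0.1056]
eef_rot: [0.001, 0.998, -0.068, 0.001]
wrist_force: [-0.3, 0.7, 0.5]
opening: 1.002
grasp_force: 0.0
```

Run:
```python
from h import *
goal(.486,-.351,.06,82.2)
def get(n,x0,y0,w,h,s):
    im=ctrl.camera(n)[y0:y0+h,x0:x0+w,::-1]
    return cv2.resize(im,None,fx=s,fy=s,interpolation=cv2.INTER_CUBIC)
a,b=pix("top",[.484,.105,.03])[0].astype(int);u,v=pix("scene",[.484,.105,.03])[0].astype(int)
print(a,b,u,v);cv2.imwrite("pics/f.png",np.hstack([get("top",a-30,b-32,60,64,6),get("scene",u-35,v-32,70,64,6)]))
```

```text
dr [ 0.01 -0.02  0.  ] xyz [0.03 3.14 4.57] q [-0.78  0.37  1.69  0.    1.08  0.93] pos [ 0.4899 -0.3198  0.1056]
219 201 252 217
```

View pics/f.png

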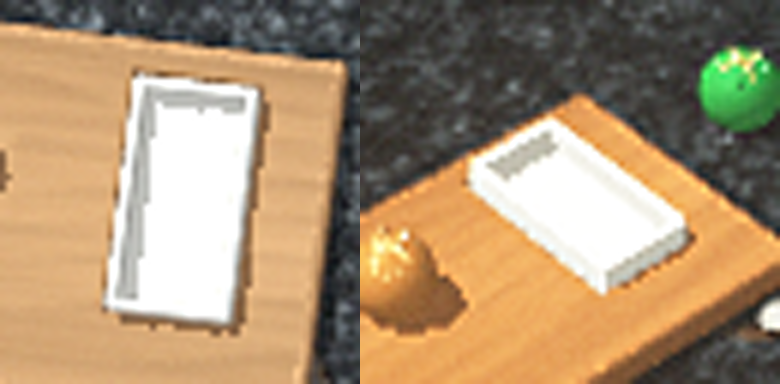

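The dish sits square, flat and fully in the recess in both views: corners at (135,75) and (240,325) from above. Now for the tongs, moving across first and then down.

Request:
send_rows(dr=[[0,0,0],[0,0,0],[0,0,0],[0,0,0],[0,0,0],[0,0,0],[0,0,0],[0,0,0]], xyz=[[0,1.5,0.5],[0,3.1,1],[0,3.1,2.5],[0,3.1,4],[0,3.1,4.5],[0,3.1,4.5],[0,3.1,4.5],[0,3.1,4.5]], jaw=[100,100,100,100,100,100,100,100])

```text
time_s: 12.55
eef_pos: [0.4858, -0.3477, 0.0599]
eef_rot: [0.0, 0.998, -0.067, 0.0]
wrist_force: [0.1, 0.3, -0.7]
opening: 0.996
grasp_force: 0.0
```

Run:
```python
from h import *
goal(.486,-.351,.021,82.2)
a,b=pix("top",[.486,-.351,.02])[0].astype(int)
print(a,b);crop("top","pics/g.png",a-45,b-40,90,80,7)
```

```text
dr [ 0.01 -0.01  0.02] xyz [0.06 0.32 3.89] q [-0.82  0.46  1.67 -0.    1.01  0.89] pos [ 0.4858 -0.3477  0.0599]
368 202
```

View pics/g.png

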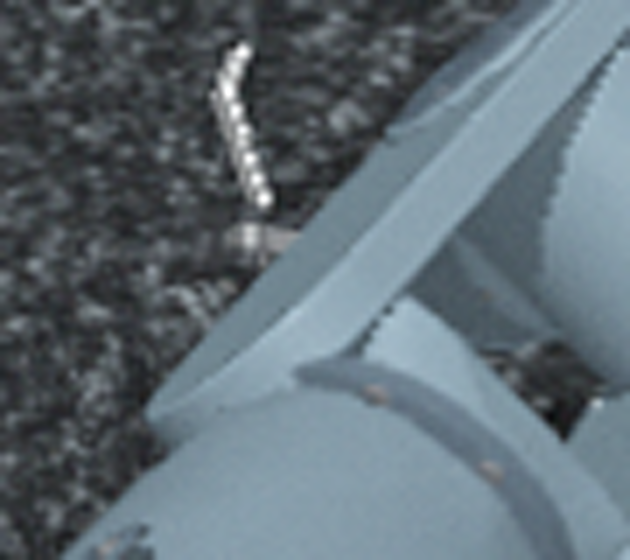

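The left finger is just outside the left arm of the tongs, near (265,240). I'll correct by 3 mm and descend.

Request:
send_rows(dr=[[0,0,0],[0,0,0],[0,0,0],[0,0,0],[0,0,0],[0,0,0],[0,0,0],[0,0,0]], xyz=[[0,0.3,0.3],[0,0.3,1],[0,0.3,2],[0,0.3,2.8],[0,0.3,3.3],[0,0.3,3.7],[0,0.3,3.9],[0,0.3,3.9]], jaw=[100,100,100,100,100,100,100,100])

```text
time_s: 13.6
eef_pos: [0.4851, -0.3505, 0.0203]
eef_rot: [0.0, 0.998, -0.067, 0.0]
wrist_force: [0.0, 0.0, -0.1]
opening: 0.999
grasp_force: 0.0
```

Request:
send_rows(dr=[[0,0,0],[0,0,0],[0,0,0],[0,0,0],[0,0,0],[0,0,0],[0,0,0],[0,0,0]], xyz=[[0,0,0],[0,0,0],[0,0,0],[0,0,0],[0,0,0],[0,0,0],[0,0,0],[0,0,0]], jaw=[90,84,80,76,72,70,70,70])

```text
time_s: 14.6
eef_pos: [0.4857, -0.351, 0.0213]
eef_rot: [0.001, 0.998, -0.067, 0.001]
wrist_force: [-1.0, 0.3, 5.8]
opening: 0.698
grasp_force: 7.9
```

Request:
send_rows(dr=[[0,0,0],[0,0,0],[0,0,0],[0,0,0],[0,0,0],[0,0,0],[0,0,0],[0,0,0]], xyz=[[0,0,0],[0,0,0],[0,0,-0.1],[0,0,-0.3],[0,0,-0.6],[0,0,-1],[0,0,-1.5],[0,0,-2]], jaw=[69,68,67,67,67,67,67,67])

```text
time_s: 15.6
eef_pos: [0.4851, -0.3505, 0.0407]
eef_rot: [0.0, 0.998, -0.067, 0.0]
wrist_force: [0.7, 0.2, -0.6]
opening: 0.672
grasp_force: 7.1
```

Request:
send_rows(dr=[[0,0,0],[0,0,0],[0,0,0],[0,0,0],[0,0,0],[0,0,0],[0,0,0],[0,0,0]], xyz=[[0,0,-0.5],[0,0,-1.5],[0,0,-3],[0,0,-5],[0,0,-7],[0,0,-8.5],[0,0,-9],[0,0,-9]], jaw=[67,67,67,67,67,67,67,67])

```text
time_s: 16.6
eef_pos: [0.4851, -0.3505, 0.1305]
eef_rot: [0.0, 0.998, -0.067, 0.0]
wrist_force: [0.9, -0.1, -0.9]
opening: 0.677
grasp_force: 7.1
```

Run:
```python
from h import *
# roll from both views: threshold edges not needed; scene estimate vs top of the round roll
print(cw("scene",[(80,347)],212,188,8,.042), cw("top",[(363,208)],112,155,5.5,.042))
im=cv2.imread("pics/scene0.png").astype(int);b,g,r=im[...,0],im[...,1],im[...,2]
goal(.43,.24,.13,82.2)
# grey tongs pixels: save image only
cv2.imwrite("pics/h_scene.png",ctrl.camera("scene")[:,:,::-1]);cv2.imwrite("pics/h_top.png",ctrl.camera("top")[:,:,::-1])
```

```text
[[0.50329562 0.23641135 0.042     ]] [[0.50772207 0.23136413 0.042     ]]
dr [ 0.   -0.    0.01] xyz [-1.339e+01 -5.778e+01  3.000e-02] q [-0.82  0.36  1.64 -0.    1.14  0.88] pos [ 0.4851 -0.3505  0.1305]
```

The tongs are lifted, since the wrist carries their 0.9 N. Next I'll carry them over to the round roll at about (0.506, 0.233), which puts the TCP target at (0.427, 0.244).

Request:
send_rows(dr=[[0,0,0],[0,0,0],[0,0,0],[0,0,0],[0,0,0],[0,0,0],[0,0,0],[0,0,0]], xyz=[[-0.3,-1,0],[-1,-4,0],[-2,-8,0],[-3,-12,0],[-4.1,-17,0],[-5.4,-22,0],[-6.6,-27,0],[-7.9,-32,0]], jaw=[67,67,67,67,67,67,67,67])

```text
time_s: 17.7
eef_pos: [0.4487, -0.0206, 0.1299]
eef_rot: [-0.0, 0.998, -0.067, -0.0]
wrist_force: [0.7, 0.2, -1.2]
opening: 0.672
grasp_force: 7.1
```

Request:
send_rows(dr=[[0,0,0],[0,0,0],[0,0,0],[0,0,0],[0,0,0],[0,0,0],[0,0,0],[0,0,0]], xyz=[[-1.2,-5,0],[-2.4,-10,0],[-3.7,-15,0],[-4.9,-20,0],[-5.7,-23.5,0],[-5.9,-25.5,0],[-5.9,-26.2,0],[-5.9,-26.2,0]], jaw=[67,67,67,67,67,67,67,67])

```text
time_s: 18.7
eef_pos: [0.426, 0.2447, 0.13]
eef_rot: [0.0, 0.998, -0.067, -0.0]
wrist_force: [0.8, -0.8, -0.7]
opening: 0.671
grasp_force: 7.1
```

Run:
```python
from h import *
goal(.4267,.2437,.08,82.2)
def get(n,x0,y0,w,h,s):
    im=ctrl.camera(n)[y0:y0+h,x0:x0+w,::-1]
    return cv2.resize(im,None,fx=s,fy=s,interpolation=cv2.INTER_CUBIC)
a,b=pix("top",[.5,.233,.08])[0].astype(int);u,v=pix("scene",[.48,.233,.09])[0].astype(int)
print(a,b,u,v);cv2.imwrite("pics/i.png",np.hstack([get("top",a-30,b-32,60,64,6),get("scene",u-35,v-32,70,64,6)]))
```

```text
dr [0.   0.01 0.02] xyz [0.09 0.09 5.  ] q [ 0.28  0.14  1.92 -0.    1.08  1.98] pos [0.426  0.2447 0.13  ]
174 193 226 222
```

View pics/i.png

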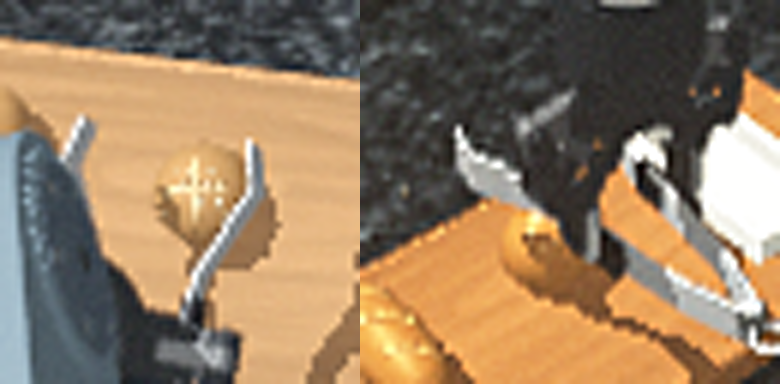

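The tongs hang level with their jaws open: the tips are at (88,120) and (250,143) in the left crop. The apparent offset from the roll at (200,188) should be parallax, so I'll check that.

Run:
```python
from h import *
o,p,r=pose(); ax=r.apply([1,0,0]);ay=-r.apply([0,1,0])
w=cw("top",[(88,120),(250,143),(262,190),(66,165)],144,161,6,p[2]-.0207+.026)
print("top tips rel TCP",np.round((w-p)@np.array([ax,ay]).T*1000,1))
w=cw("top",[(203,190)],144,161,6,.042);print("roll",w,np.round((w-p)@np.array([ax,ay]).T*1000,1))
# scene: left tip top corner
x0,y0=226-35,222-32
w=cw("scene",[(457-360,127)],x0,y0,6,p[2]-.0207+.026);print("scene tip rel",np.round((w-p)@np.array([ax,ay]).T*1000,1))
```

```text
top tips rel TCP [[100.4  35.6]
 [100.9 -41.4]
 [ 80.  -50.8]
 [ 78.   42. ]]
roll [[0.50820177 0.2319159  0.042     ]] [[82.9 -0.9]]
scene tip rel [[100.3  40.4]]
```

Request:
send_rows(dr=[[0,0,0],[0,0,0],[0,0,0],[0,0,0],[0,0,0],[0,0,0],[0,0,0],[0,0,0]], xyz=[[0.2,-0.2,0.5],[0.2,-0.2,1.5],[0.2,-0.2,3],[0.2,-0.2,4.5],[0.2,-0.2,6],[0.2,-0.2,7.2],[0.2,-0.2,7.8],[0.2,-0.2,8.0]], jaw=[67,67,67,67,67,67,67,67])

```text
time_s: 19.8
eef_pos: [0.4286, 0.2465, 0.0499]
eef_rot: [0.0, 0.998, -0.067, -0.0]
wrist_force: [1.0, -0.5, -1.6]
opening: 0.673
grasp_force: 7.1
```

Request:
send_rows(dr=[[0,0,0],[0,0,0],[0,0,0],[0,0,0],[0,0,0],[0,0,0],[0,0,0],[0,0,0]], xyz=[[0,0,0],[0,0,0],[0,0,0],[0,0,0],[0,0,0],[0,0,0],[0,0,0],[0,0,0]], jaw=[64,61,58,55,53,51,50,50])

```text
time_s: 20.8
eef_pos: [0.4287, 0.2465, 0.0503]
eef_rot: [0.0, 0.998, -0.067, -0.0]
wrist_force: [-1.1, 0.3, -1.3]
opening: 0.501
grasp_force: 10.1
```

Request:
send_rows(dr=[[0,0,0],[0,0,0],[0,0,0],[0,0,0],[0,0,0],[0,0,0],[0,0,0],[0,0,0]], xyz=[[0,0,0],[0,0,0],[0,0,0],[0,0,0],[0,0,0],[0,0,0],[0,0,0],[0,0,0]], jaw=[48,46,45,44,43,42,42,42])

```text
time_s: 21.8
eef_pos: [0.4287, 0.2465, 0.0503]
eef_rot: [0.0, 0.998, -0.067, 0.0]
wrist_force: [-0.3, -0.6, -0.7]
opening: 0.461
grasp_force: 60.7
```

Request:
send_rows(dr=[[0,0,0],[0,0,0],[0,0,0],[0,0,0],[0,0,0],[0,0,0],[0,0,0],[0,0,0]], xyz=[[0,0,-0.2],[0,0,-0.7],[0,0,-1.7],[0,0,-3.2],[0,0,-5],[0,0,-7],[0,0,-8.5],[0,0,-9.3]], jaw=[40,40,40,40,40,40,40,40])

```text
time_s: 22.8
eef_pos: [0.4292, 0.2467, 0.1448]
eef_rot: [-0.0, 0.998, -0.067, 0.001]
wrist_force: [0.0, -0.9, -0.9]
opening: 0.462
grasp_force: 60.6
```

Run:
```python
from h import *
goal(.403,.117,.143,82.2); print(pose()[0]["wrist_force"],pose()[0]["opening"])
```

```text
dr [-0.01 -0.02  0.01] xyz [-0.86 13.2   0.17] q [ 0.28  0.13  1.9  -0.    1.11  1.99] pos [0.4292 0.2467 0.1448]
[ 0.0169916  -0.89709971 -0.90756251] 0.4621233370355387
```

Request:
send_rows(dr=[[0,0,0],[0,0,0],[0,0,0],[0,0,0],[0,0,0],[0,0,0],[0,0,0],[0,0,0]], xyz=[[0,0.8,0],[-0.2,2.5,0],[-0.3,5,0.1],[-0.5,7.8,0.1],[-0.7,10.3,0.1],[-0.8,12.2,0.1],[-0.9,13.2,0.1],[-0.9,13.2,0.1]], jaw=[40,40,40,40,40,40,40,40])

```text
time_s: 23.8
eef_pos: [0.4016, 0.1162, 0.1419]
eef_rot: [0.0, 0.998, -0.068, -0.0]
wrist_force: [-0.5, 0.9, -0.3]
opening: 0.462
grasp_force: 60.6
```

Request:
send_rows(dr=[[0,0,0],[0,0,0],[0,0,0],[0,0,0],[0,0,0],[0,0,0],[0,0,0],[0,0,0]], xyz=[[0,0,0],[0,0,0],[0,0,0],[0,0,0],[0,0,0],[0,0,0],[0,0,0],[0,0,0]], jaw=[40,40,40,40,40,40,40,40])

```text
time_s: 24.8
eef_pos: [0.4021, 0.1169, 0.1423]
eef_rot: [0.0, 0.998, -0.067, 0.0]
wrist_force: [0.0, 0.0, -1.3]
opening: 0.461
grasp_force: 60.6
```

Run:
```python
from h import *
np.set_printoptions(precision=4,suppress=True)
goal(.403,.117,.143,82.2); o=pose()[0];print(o["wrist_force"],o["torque"],o["opening"],o["grasp_force"])
im=ctrl.camera("scene").astype(int)
r,g,b=im[...,0],im[...,1],im[...,2]
def mass(q,z,h=22,name=""):
    u,v=pix("scene",q)[0].astype(int)
    old=cv2.imread("pics/f_top.png")
    m=((r-b>50)&(r>120)).astype(np.uint8);s=m[v-h:v+h,u-h:u+h]
    print(name,(u,v));print("\n".join("".join("#" if x else "." for x in row) for row in s))
mass([.4822,.1063,.135],.135,name="held roll")
mass([.506,.233,.042],.042,10,name="old roll place")
```

```text
dr [ 0.   -0.    0.01] xyz [ 0.09 -0.03 -0.07] q [-0.   -0.04  2.08 -0.    1.1   1.7 ] pos [0.4021 0.1169 0.1423]
[ 0.0439  0.036  -1.3249] [ 0.001   0.0797 -0.0138] 0.46126679032150164 60.62215751968324
held roll (np.int64(253), np.int64(194))
...###########..............................
...###########..............................
#..##########...............................
##.#########................................
.#..........................................
......#.....................................
....#.......................................
.............#..............................
..##......###...............................
...#########................................
....#.###...................................
............................................
............................................
............................................
............................................
............................................
...................######...................
..................########..................
.................#####.##...................

[... 890 characters left out ...]
.........
..###......................####.............
.####........................###............
#####.........................####..........
####...........................####.........
####............................####........
old roll place (np.int64(221), np.int64(230))
......##############
....################
..##################
####################
####################
####################
####################
####################
####################
####################
####################
####################
####################
####################
####################
####################
####################
####################
####################
####################
```

The wrist carries 1.3 N, which is the tongs plus the roll. The roll shows where predicted, above the dish, and the arm is still, so I'll hand in.

```bash
python3 -c "
from bench import ctrl
print(ctrl.hand_in())"
```

```text
the job is handed in; nothing more can be done
None
```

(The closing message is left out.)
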